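# Mark a batch of sample rods in the grooved punch jig

## Robot

A 7-joint arm with a two-finger parallel gripper is mounted at the origin on the work surface. World frame = base frame: x ahead of the robot, y to its left, z up, the work surface at z = 0. Lengths are in m, angles in rad, forces in N, time in s.
With the tool pointing down it reaches from about 0.4 to 0.9 m from the base axis. Payload 5.6 kg.
Tool frame: the origin (TCP) lies midway between the tips of the shut fingers; the grasp point (between the pads) lies 19 mm behind it; z points along the fingers, y is the line along which they close (so a half turn about z gives the same grasp; the last joint's range is limited). The gripper opens to 92 mm and grips with 3 to 60 N. Pads are 20 mm wide; open, the fingers measure 128 mm over their backs; the gripper's body (75 mm by 189 mm) begins 69 mm behind the grasp point.
Start: joints at [1.251, 0.468, -0.012, 1.603, 0.006, 1.071, -0.056], TCP at [0.178, -0.625, 0.215] pointing down, gripper open.
Joint ranges: [-2.53, 2.53], [-0.31, 2.02], [-1.57, 1.55], [0.28, 2.44], [-1.29, 4.43], [0.15, 1.84], [-2.92, 2.92]. Speed limits (rad/s): [2.57, 2.57, 3.14, 3.14, 3.14, 3.14, 3.14].

## Interface

Orientations are given as a 3x3 rotation matrix whose columns are the frame's x, y, z axes.
In Python, from station import env, viewer, workorder gives the robot as it stands (env), with the cameras (viewer) and the job (workorder). Calls block until the motion is done:
- env.reach(position, orientation): joint-space move of the TCP to a pose.
- env.movel(position, frame=None, rate=0.15): straight line of the TCP; frame=None keeps the orientation; rate is the mean speed in m/s.
- env.goto_joints(angles): joint-space move.
- env.release() and env.grasp(squeeze=None): open the fingers fully, or close them until they stop; squeeze is the grip in N (None keeps the last).
- env.pause(seconds).
- env.inverse_kinematics(position, orientation): joint angles nearest the present ones, or None.
- viewer.read_camera(name): name is "scene" or "top" or "wrist"; returns (picture, depth): 400x640x3 uint8, red, green, blue; 400x640 float32, m along the optical axis (not along the pixel's ray), 0 where there is no reading.
- viewer.camera_info(name): a dict with "intrinsics" (3x3 intrinsics, pixels), "eye" and "rotation" of the camera in the world; the wrist camera has in their place "T_tool_cam" (4x4, takes a point from camera to tool coordinates, whose origin is the TCP and whose axes are the flange's). Camera axes: x right, y up, looking along -z (the intrinsics and any distortion apply to the point x, -y, -z); pixel columns grow to the right and rows downward; lengths in m; the calibration is good to about 2 mm. A picture is of the moment at which its call begins: read the wrist's pose just before it. camera_info takes no time and is no camera call.
A pose or a line that the arm cannot do raises env.PlanningError and nothing moves.
- workorder.finish_job(): hands the job in; it is judged then, once.
Readings, each from a call of its own:
- env.read_t(): time.
- env.read_joint_positions(): joint angles.
- env.read_joint_velocities(): joint speeds.
- env.read_tau(): joint torques, N m.
- env.read_ee_pos(): TCP position.
- env.read_tcp_rot(): TCP orientation.
- env.read_wrist_force(): force on the tool from outside, world axes, zero at the start.
- env.read_moment(): the same for the moment, N m.
- env.read_gripper_width(): finger opening in m.
- env.read_grasp_force(): force on a finger pad.
Only numpy, scipy, OpenCV 4.12 (cv2) and the standard library are available. Lean on these libraries where they do the work, as an engineer would, in place of code of your own. Each camera call takes 0.05 s, during which the arm holds its last target. There are 200 camera calls.

## Task

Take the scoop of aluminium rods off its mat and tip it over the high end of the sloped jig tray so that the rods roll down and every rod lies in a groove of its own; then press the jig's sprung lever fully down to its stop to mark them all, and let it spring back up. After that, unload every rod from the grooves into the open grey bin, stand the empty scoop back upright on its mat, and leave the bottles and other things on the bench where they are.

Things in the scene. Friction and masses are not known exactly. Their poses are not given: they have to be found in the camera images.
- tray: Jig: fixed metal tray on a 200 x 310 mm base plate; origin at table height under its middle. Rods lie along its x and roll along -y down its deck, which slopes 10 deg (0.175 rad): 87 mm high at the high end (y 148 mm), 61 at y 0. Guides at x +-62 mm rise 12 mm above the deck, an end stop after the last groove 16 mm. The lever is on the +x side
- groove1 (a point): Centre of a rod seated in the highest of five grooves across the deck. Grooves are 44 mm apart down the slope, 20 wide and 18 deep: a seated rod is flush and the next rolls over it. In the middle, within 22 mm of the centre line, the grooved part is open down to the base plate (6 mm high), so fingers can straddle a seated rod; 25 mm lie between neighbouring rods
- groove2 (a point): Centre of a rod seated in groove 2 of 5 counted from the high end (like groove 1)
- groove3 (a point): Centre of a rod seated in groove 3 of 5 counted from the high end (like groove 1)
- groove4 (a point): Centre of a rod seated in groove 4 of 5 counted from the high end (like groove 1)
- groove5 (a point): Centre of a rod seated in groove 5 of 5 counted from the high end (like groove 1)
- deck (a point): Point on the deck's surface on the centre line, 25 mm in from the high end: hold the scoop's lip about 12 mm above it to pour
- lever (a joint): Sprung lever along the tray's +x side, black pad at its free end. 0 = raised (rest), 0.42 rad = down at its stop. About 9 N down on the pad holds it there; it rises by itself when released. Hinge axis parallel to the tray's x through tray point (85, 90, 105) mm. A positive angle is a positive turn about that x. Its teeth end just above the rods and do not touch them
- lever_pad (a point): Centre of the top face of the lever's pad (50 x 45 x 14 mm), 335 mm from the hinge; about 193 mm above the table when raised, 54 mm when down. Can be pressed from above with closed fingers
- mat: Fixed black rubber mat, 210 x 210 x 4 mm, where the scoop stands; origin at the centre of its underside
- scoop: Loose steel scoop, 122 x 117 x 73 mm, 0.35 kg; origin at the centre of its underside. Rods lie in it along x. Back wall at +y, front open at -y; each rod rests behind its own ramp rising 12 deg (0.21 rad) to the front, and rolls out once the front is tipped down farther (turn about +x). Black bar along x, 16 wide, 14 high, its middle 66 mm above the origin, 25 mm clear of the rods
- scoop_lip (a point): Middle of the scoop's front lip (top of the floor's front edge), 54.5 mm ahead (-y) of the origin and 10.8 mm above the underside
- rod1_center (a point): Centre of a plain aluminium rod, 18 mm diameter, 110 mm long, 75 g; its axis is the point's x axis. Three to five rods are present, all in the scoop at the start
- rod2_center (a point): Centre of a plain aluminium rod, 18 mm diameter, 110 mm long, 75 g; its axis is the point's x axis. Three to five rods are present, all in the scoop at the start
- rod3_center (a point): Centre of a plain aluminium rod, 18 mm diameter, 110 mm long, 75 g; its axis is the point's x axis. Three to five rods are present, all in the scoop at the start
- rod4_center (a point): Centre of a plain aluminium rod, 18 mm diameter, 110 mm long, 75 g; its axis is the point's x axis. Three to five rods are present, all in the scoop at the start
- rod5_center (a point): Centre of a plain aluminium rod, 18 mm diameter, 110 mm long, 75 g; its axis is the point's x axis. Three to five rods are present, all in the scoop at the start
- bin: Loose open grey plastic bin, 170 (x) x 140 (y) x 60 mm high, wall and floor 4 mm, 0.5 kg, empty; origin at the centre of its underside
- bottle1: Clear glass bottle, 130 mm high, bystander
- bottle2: Amber glass bottle, 110 mm high, bystander
- bottle3: Clear glass bottle, 100 mm high, bystander
- flask: Red steel flask, 72 mm across, 210 mm high, bystander
- jar: Low glass jar, 60 mm across and high, bystander
- wrench: 150 mm wrench lying on the bench, bystander

How it is judged:
By the outcome, as a careful person would: the job done as asked, in the order asked, and still so for the second after the job is handed in, with the robot touching nothing.
Of rod1, rod2, rod3, rod4, rod5 only 3 to 5 are there at a start; the rules pass over those that are not, and their reading is None.
At some moment in a run one of bin, scoop may be knocked a few centimetres aside while the robot is not near it.
It also fails if it takes over 210 s, if anything falls off the work surface, if the arm or the gripper's body presses on something with over 40 N, if the wrist force passes 120 N, or if a joint passes its speed limit or range.

## Working session

There is one attempt and no reset: what is moved stays moved. The work goes in short steps, each a Python script; the robot and the scene stay as the last script left them, time stands still between calls to the robot, and variables do not carry over. Pictures are saved under pics/ and viewed, at most 14 in all, crops included, and the job is handed in when it is done.

```bash
ls; mkdir -p pics; python3 - <<'E'
from station import env, viewer, workorder
import cv2,numpy as np
for n in ("scene","top"):
    p,d=viewer.read_camera(n); cv2.imwrite(f"pics/{n}0.png",p[:,:,::-1]); np.save(f"pics/{n}0.npy",d)
    i=viewer.camera_info(n); print(n,i)
print(viewer.camera_info("wrist")); print(env.read_t(),env.read_ee_pos(),env.read_tcp_rot())
E
```

```text
pics
station.py
scene {'intrinsics': array([[365.46295245,   0.        , 324.53031926],
       [  0.        , 365.46295245, 198.71529731],
       [  0.        ,   0.        ,   1.        ]]), 'eye': array([ 1.14946411, -0.14218526,  1.10121935]), 'rotation': array([[ 0.25577283, -0.80805352,  0.53068801],
       [ 0.96672447,  0.21657216, -0.13616279],
       [-0.00490543,  0.54785583,  0.83655838]])}
top {'intrinsics': array([[514.11476478,   0.        , 312.26420423],
       [  0.        , 514.11476478, 199.65746713],
       [  0.        ,   0.        ,   1.        ]]), 'eye': array([0.39689883, 0.02543559, 1.48159882]), 'rotation': array([[ 0.02744449,  0.99479668, -0.09811402],
       [-0.99941134,  0.02932748,  0.01780117],
       [ 0.02058598,  0.09756772,  0.99501596]])}
{'intrinsics': array([[354.14306285,   0.        , 316.11970462],
       [  0.        , 354.14306285, 194.0663395 ],
       [  0.        ,   0.        ,   1.        ]]), 'T_tool_cam': array([[-6.07935897e-05,  9.55110281e-01,  2.96250479e-01,
         8.47307134e-02],
       [ 9.99999986e-01,  1.04586699e-04, -1.31976976e-04,
        -6.30910221e-04],
       [-1.57036427e-04,  2.96250467e-01, -9.55110274e-01,
        -1.71278598e-01],
       [ 0.00000000e+00,  0.00000000e+00,  0.00000000e+00,
         1.00000000e+00]])}
0.1 [ 0.17740071 -0.62480922  0.21375364] [[ 9.61961828e-01  2.73183352e-01 -5.46163913e-04]
 [ 2.73183867e-01 -9.61960749e-01  1.44643040e-03]
 [-1.30247542e-04 -1.54061400e-03 -9.99998805e-01]]
```

View pics/scene0.png

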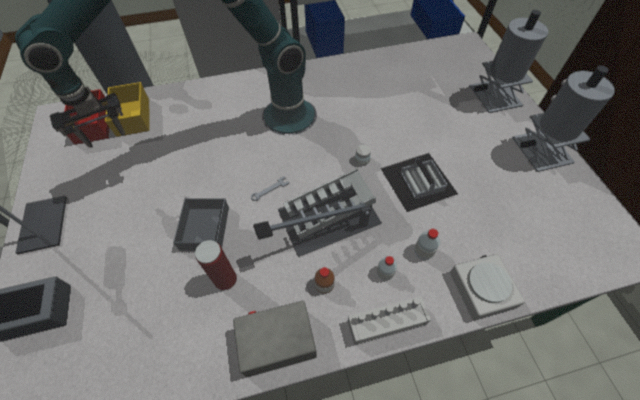

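View pics/top0.png

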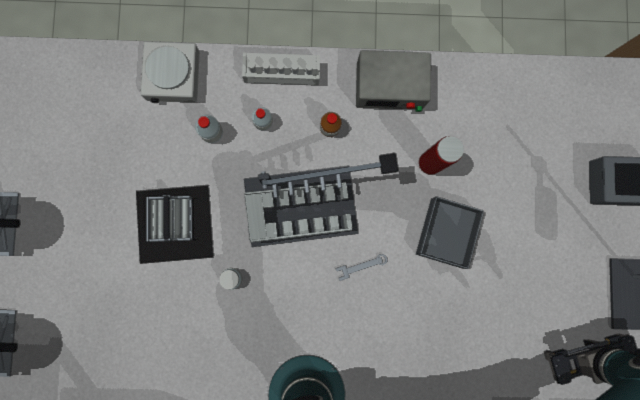

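Top view: the mat and scoop are at about (175,224). The tray is at (302,208) with its high end to the left, and the lever pad at (388,163). The bin is at (451,233), the flask at (440,155) and the jar at (228,279). The bottles are at (208,128), (261,118) and (330,123). Next I'll measure these coarsely from the depth.

```bash
cat > h.py <<'E'
from station import env, viewer, workorder
import cv2,numpy as np
def cam(name):
    i=viewer.camera_info(name); K=i["intrinsics"]
    if name=="wrist":
        T=np.eye(4);T[:3,:3]=env.read_tcp_rot();T[:3,3]=env.read_ee_pos(); T=T@i["T_tool_cam"]; return K,T[:3,:3],T[:3,3]
    return K,i["rotation"],i["eye"]
def shot(name,tag):
    K,R,e=cam(name); p,d=viewer.read_camera(name)
    cv2.imwrite(f"pics/{tag}.png",p[:,:,::-1]); np.savez(f"pics/{tag}.npz",d=d,K=K,R=R,e=e,p=p)
    return p,d,K,R,e
def load(tag):
    z=np.load(f"pics/{tag}.npz"); return z["p"],z["d"],z["K"],z["R"],z["e"]
def pts(d,K,R,e):
    v,u=np.mgrid[:d.shape[0],:d.shape[1]]
    c=np.stack([(u-K[0,2])/K[0,0]*d,-(v-K[1,2])/K[1,1]*d,-d],-1)
    return c@R.T+e
def ray(u,v,z,K,R,e):  # pixel to the plane of height z
    r=R@np.array([(u-K[0,2])/K[0,0],-(v-K[1,2])/K[1,1],-1]); return e+r*(z-e[2])/r[2]
def proj(P,K,R,e):
    c=(np.atleast_2d(P)-e)@R; return np.stack([K[0,2]+K[0,0]*c[:,0]/-c[:,2],K[1,2]-K[1,1]*c[:,1]/-c[:,2]],-1)
def down(yaw):  # tool z down, tool y axis (closing) at angle yaw from world x
    y=np.array([np.cos(yaw),np.sin(yaw),0]);z=np.array([0,0,-1.]);return np.stack([np.cross(y,z),y,z],1)
E
python3 - <<'E'
from h import *
p,d,K,R,e=shot("top","top1")
P=pts(d,K,R,e)
for n,(u,v) in dict(mat_l=(141,225),mat_c1=(137,191),mat_c2=(210,186),mat_c3=(213,257),mat_c4=(140,262),scoopmid=(169,218),tray=(302,208),trayTL=(246,178),trayBL=(249,245),trayBR=(357,236),trayhi=(258,215),pad=(388,163),bin=(450,233),b1=(435,199),b2=(483,211),b3=(468,267),b4=(418,253),flask=(450,148),jar=(228,279),bo1=(208,122),bo2=(261,113),bo3=(333,118)).items():
    print(n,P[v,u].round(3))
big=cv2.resize(p[170:280,125:380],None,fx=3.1,fy=3.1,interpolation=cv2.INTER_CUBIC)
cv2.imwrite("pics/crop1.png",big[:,:,::-1])
E
```

```text
mat_l [0.455 0.485 0.005]
mat_c1 [0.553 0.503 0.005]
mat_c2 [ 0.574  0.296 -0.002]
mat_c3 [0.37  0.278 0.   ]
mat_c4 [0.351 0.482 0.006]
scoopmid [0.474 0.39  0.072]
tray [0.517 0.028 0.008]
trayTL [0.6   0.192 0.005]
trayBL [0.407 0.176 0.003]
trayBR [ 0.442 -0.133 -0.002]
trayhi [0.489 0.147 0.079]
pad [ 0.623 -0.188  0.194]
bin [ 0.458 -0.402  0.001]
b1 [ 0.55  -0.344  0.054]
b2 [ 0.52  -0.478  0.058]
b3 [ 0.363 -0.435  0.059]
b4 [ 0.398 -0.301  0.037]
flask [ 0.664 -0.342  0.209]
jar [0.313 0.224 0.06 ]
bo1 [0.729 0.285 0.134]
bo2 [0.766 0.147 0.104]
bo3 [ 0.756 -0.049  0.114]
```

View pics/crop1.png

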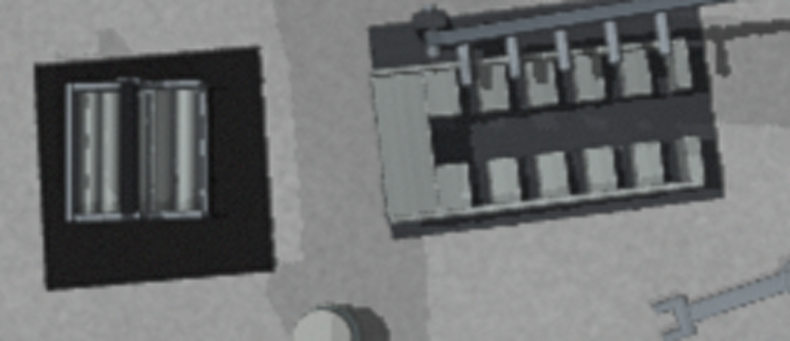

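The crop shows the scoop's bar near (130,150) with rods either side. The tray's deck is on the left, with five grooves running to the right. I'll take closer wrist views of the scoop and the tray.

```bash
python3 - <<'E'
from h import *
p=env.read_ee_pos(); env.movel([p[0],p[1],0.42],rate=.3)
env.reach([0.45,0.05,0.42],down(np.pi/2)); 
shot("wrist","w_tray")
env.reach([0.43,0.39,0.30],down(np.pi/2)); 
shot("wrist","w_scoop"); print(env.read_t(),env.read_joint_positions().round(2))
a=cv2.imread("pics/w_scoop.png"); b=cv2.imread("pics/w_tray.png")
cv2.imwrite("pics/crop2.png",cv2.resize(a[60:350,170:470],None,fx=2,fy=2,interpolation=cv2.INTER_CUBIC))
E
```

```text
5.0083 [ 0.03  0.54 -1.16  1.63  0.51  1.31  0.36]
```

View pics/crop2.png

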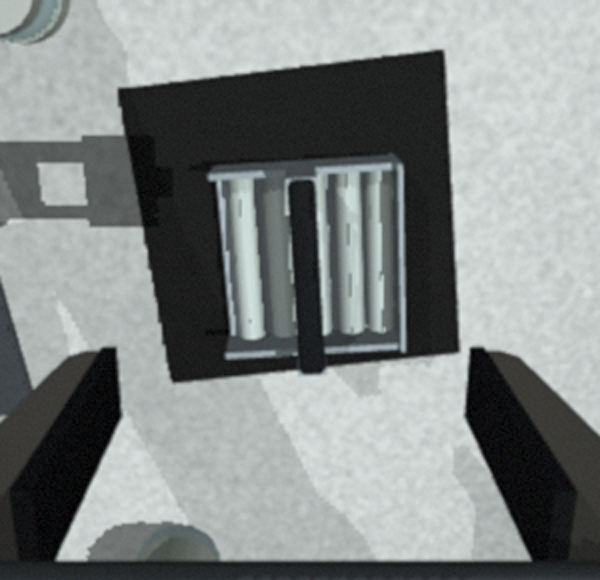

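View pics/w_tray.png

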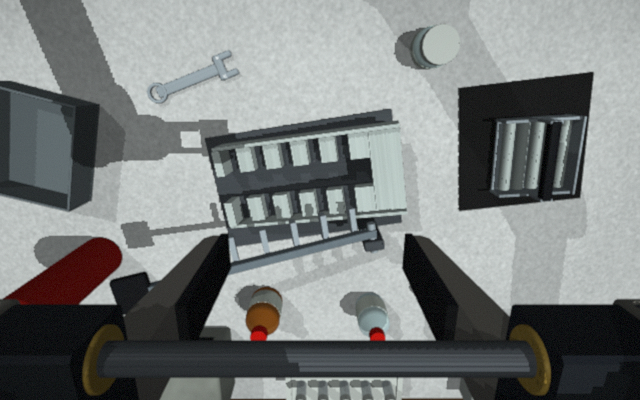

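Wrist views: the scoop's bar runs from about (300,180) to (312,372) in the enlarged crop, with rods on both sides and the back wall probably on the right (+y). The tray's deck is on its right (+y) side, and the lever runs along the far side to the pad at about (130,290). Now I'll fit the poses from depth.

```bash
python3 - <<'E'
from h import *
p,d,K,R,e=load("w_scoop"); P=pts(d,K,R,e)
m=(d>0)&(abs(P[...,0]-.47)<.11)&(abs(P[...,1]-.39)<.11)
Q=P[m]; col=p[m].mean(1)
print("mat z",np.percentile(Q[:,2],[5,10,20,50,90,99]).round(4))
bar=Q[(Q[:,2]>.066)&(Q[:,2]<.09)]; c=bar.mean(0);print("bar",len(bar),c.round(4),np.ptp(bar,0).round(3))
w,V=np.linalg.eigh(np.cov((bar-c)[:,:2].T)); a=V[:,1]; a*=np.sign(a[0]); th=np.arctan2(a[1],a[0]); print("yaw deg",np.degrees(th), "bar ext",np.ptp((bar-c)[:,:2]@V[:,1]),np.ptp((bar-c)[:,:2]@V[:,0]))
r=cv2.minAreaRect((bar[:,:2]*1000).astype(np.float32));print(r)
L=(Q-c)[:,:2]@np.array([[np.cos(th),-np.sin(th)],[np.sin(th),np.cos(th)]])
for y in np.arange(-.075,.08,.004):
    s=(abs(L[:,0])<.03)&(abs(L[:,1]-y)<.002); s2=(abs(abs(L[:,0])-.058)<.004)&(abs(L[:,1]-y)<.002)
    f=lambda s,b: np.round(np.median(b[s])*1000,0) if s.any() else None
    print(round(y*1000),f(s,Q[:,2]),f(s,col/1000),'side',f(s2,Q[:,2]))
# colour strip for rods
mm=Q[(abs(L[:,0])<.075)&(abs(L[:,1])<.075)&(Q[:,2]>.012)]
E
```

```text
mat z [0.0043 0.0051 0.007  0.3909 0.4114 0.414 ]
bar 1387 [0.4739 0.3978 0.0778] [0.123 0.024 0.015]
yaw deg 3.431612226438762 bar ext 0.12243116357928052 0.017730633787331106
((477.653564453125, 398.2347717285156), (122.43683624267578, 17.72111701965332), 3.2712740898132324)
-75 5.0 30.0 side 5.0
-71 5.0 31.0 side 5.0
-67 5.0 32.0 side 363.0
-63 5.0 31.0 side 358.0
-59 5.0 26.0 side 357.0
-55 15.0 149.0 side 369.0
-51 16.0 97.0 side 340.0
-47 26.0 121.0 side 31.0
-43 30.0 179.0 side 30.0
-39 31.0 214.0 side 31.0
-35 30.0 208.0 side 30.0
-31 25.0 94.0 side 28.0
-27 15.0 76.0 side 24.0
-23 27.0 107.0 side 28.0
-19 30.0 117.0 side 30.0
-15 31.0 113.0 side 31.0
-11 29.0 106.0 side 30.0
-7 78.0 28.0 side 61.0
-3 78.0 30.0 side 63.0
1 78.0 31.0 side 65.0
5 78.0 32.0 side 60.0
9 31.0 196.0 side 39.0
13 28.0 167.0 side 32.0
17 15.0 76.0 side 26.0
21 26.0 92.0 side 34.0
25 30.0 152.0 side 38.0
29 31.0 192.0 side 41.0
33 30.0 194.0 side 44.0
37 26.0 136.0 side 46.0
41 26.0 104.0 side 46.0
45 31.0 173.0 side 408.0
49 31.0 153.0 side 388.0
53 30.0 103.0 side 413.0
57 33.0 78.0 side 413.0
61 50.0 157.0 side 413.0
65 None None side 6.0
69 5.0 31.0 side 5.0
73 5.0 28.0 side 5.0
77 5.0 28.0 side 5.0
```

Five rods, at about 23 mm pitch. The bar's height of 78 mm matches the 77 expected, and the lip is on the −y side. Next is the tray pose, from its base-plate corners and the groove profile.

```bash
python3 - <<'E'
from h import *
from scipy.optimize import least_squares
p,d,K,R,e=load("w_tray"); t=load("top1")
W={(-100,155):(390,110),(-100,-155):(208,137),(100,155):(401,216)}
T={(100,155):(244.4,178.7),(-100,155):(251.5,246.8),(-100,-155):(357.9,232.9)}
for k,v in W.items(): print("w",k,ray(*v,.006,K,R,e).round(4))
for k,v in T.items(): print("t",k,ray(*v,.006,*t[2:]).round(4))
A=np.array(list(W)+list(T))/1000; B=np.array([ray(*v,.006,K,R,e)[:2] for v in W.values()]+[ray(*v,.006,*t[2:])[:2] for v in T.values()])
f=lambda q:((A@np.array([[np.cos(q[2]),np.sin(q[2])],[-np.sin(q[2]),np.cos(q[2])]])+q[:2])-B).ravel()
s=least_squares(f,[.5,.03,.1]);q=s.x;print(q,np.degrees(q[2]),(s.fun*1000).round(1))
for nm,(p,d,K,R,e) in dict(w=load("w_tray"),t=t).items():
    P=pts(d,K,R,e);m=(d>0)&(P[...,2]<.3);Q=P[m];c=p[m].mean(1)
    M=np.array([[np.cos(q[2]),-np.sin(q[2])],[np.sin(q[2]),np.cos(q[2])]])
    L=(Q[:,:2]-q[:2])@M
    print(nm)
    s1=(abs(abs(L[:,0])-.042)<.012)
    if nm=='w': s1=(abs(L[:,0]+.042)<.012)
    for lo in np.arange(-.17,.17,.005):
        k=s1&(abs(L[:,1]-lo)<.0025)
        print(round(lo*1000),(np.median(Q[k,2])*1000).round() if k.any() else None,(np.max(Q[k,2])*1000).round() if k.any() else None,end=' | ')
    print()
    for lo in np.arange(-.11,.13,.004):
        k=(abs(L[:,0]-lo)<.002)&(abs(L[:,1]-.12)<.02)
        print(round(lo*1000),(np.median(Q[k,2])*1000).round() if k.any() else None,end=' | ')
    print()
E
```

```text
w (-100, 155) [0.4064 0.169  0.006 ]
w (-100, -155) [ 0.4491 -0.1283  0.006 ]
w (100, 155) [0.5888 0.1993 0.006 ]
t (100, 155) [0.5974 0.1967 0.006 ]
t (-100, 155) [0.4023 0.1686 0.006 ]
t (-100, -155) [ 0.4504 -0.1346  0.006 ]
[0.52338685 0.03262845 0.15689316] 8.989315745783893 [-6.   1.1 -0.3 -7.8  9.2  2.   0.5  4.7 -1.9  1.5 -1.5 -1.5]
w
-170 2.0 4.0 | -165 2.0 4.0 | -160 1.0 4.0 | -155 5.0 8.0 | -150 7.0 9.0 | -145 None None | -140 None None | -135 54.0 55.0 | -130 56.0 57.0 | -125 56.0 58.0 | -120 49.0 59.0 | -115 28.0 44.0 | -110 24.0 26.0 | -105 25.0 27.0 | -100 9.0 45.0 | -95 46.0 48.0 | -90 46.0 48.0 | -85 47.0 49.0 | -80 48.0 50.0 | -75 46.0 50.0 | -70 32.0 41.0 | -65 32.0 34.0 | -60 33.0 35.0 | -55 53.0 54.0 | -50 54.0 55.0 | -45 55.0 56.0 | -40 55.0 57.0 | -35 56.0 59.0 | -30 49.0 57.0 | -25 39.0 41.0 | -20 41.0 42.0 | -15 41.0 44.0 | -10 61.0 63.0 | -5 62.0 63.0 | 0 62.0 64.0 | 5 63.0 65.0 | 10 64.0 67.0 | 15 52.0 63.0 | 20 48.0 50.0 | 25 48.0 50.0 | 30 49.0 69.0 | 35 68.0 71.0 | 40 69.0 71.0 | 45 70.0 72.0 | 50 71.0 73.0 | 55 71.0 75.0 | 60 55.0 63.0 | 65 55.0 56.0 | 
[... 1937 characters left out ...]
101.0 | 145 86.0 104.0 | 150 75.0 86.0 | 155 3.0 3.0 | 160 -1.0 5.0 | 165 -1.0 10.0 | 
-110 -0.0 | -106 2.0 | -102 -1.0 | -98 5.0 | -94 6.0 | -90 6.0 | -86 10.0 | -82 93.0 | -78 84.0 | -74 80.0 | -70 84.0 | -66 83.0 | -62 83.0 | -58 82.0 | -54 83.0 | -50 84.0 | -46 83.0 | -42 84.0 | -38 83.0 | -34 83.0 | -30 82.0 | -26 83.0 | -22 83.0 | -18 81.0 | -14 82.0 | -10 82.0 | -6 80.0 | -2 82.0 | 2 82.0 | 6 82.0 | 10 83.0 | 14 83.0 | 18 82.0 | 22 83.0 | 26 83.0 | 30 84.0 | 34 83.0 | 38 83.0 | 42 84.0 | 46 95.0 | 50 92.0 | 54 None | 58 10.0 | 62 8.0 | 66 4.0 | 70 7.0 | 74 7.0 | 78 6.0 | 82 5.0 | 86 7.0 | 90 9.0 | 94 7.0 | 98 6.0 | 102 1.0 | 106 2.0 | 110 2.0 | 114 -1.0 | 118 1.0 | 122 0.0 | 126 1.0 |
```

The deck is offset about −17 mm from the middle of the plate, so I need a more precise pose. The deck's height profile matches (61–62 at y 0), and so do the groove pitch and the pad position. One closer view of the tray, rectified onto the deck plane, should settle it.

```bash
python3 - <<'E'
from h import *
yaw=.157; M=np.array([[np.cos(yaw),-np.sin(yaw)],[np.sin(yaw),np.cos(yaw)]])
o=np.array([.5234,.0326])+M@[-.018,0]; print(o)
c=o+M@[-.03,.0]
env.movel([.43,.39,.40],rate=.3)
env.reach([*c,.33],down(np.pi/2+yaw))
p,d,K,R,e=shot("wrist","w_tray2")
# rectify: deck plane, tray x -75..75 (right = tray +y), 3 px/mm
ys=np.linspace(-.14,.16,751); xs=np.linspace(-.08,.08,401)
X,Y=np.meshgrid(xs,ys,indexing='ij')
G=np.stack([X,Y],-1)@M.T+o; Z=.061+np.tan(np.radians(10))*Y
uv=proj(np.concatenate([G,Z[...,None]],-1).reshape(-1,3),K,R,e).reshape(401,751,2).astype(np.float32)
im=cv2.remap(p,uv[...,0],uv[...,1],cv2.INTER_CUBIC)
for x in (-62,62,-22,22): cv2.line(im,(0,round((x+80)*2.5)),(12,round((x+80)*2.5)),(255,0,0),1)
for y in (148,0): cv2.line(im,(round((y+140)*2.5),0),(round((y+140)*2.5),12),(255,0,0),1)
cv2.imwrite("pics/rect.png",im[:,:,::-1])
E
```

```text
[0.50562139 0.0297856 ]
```

View pics/rect.png

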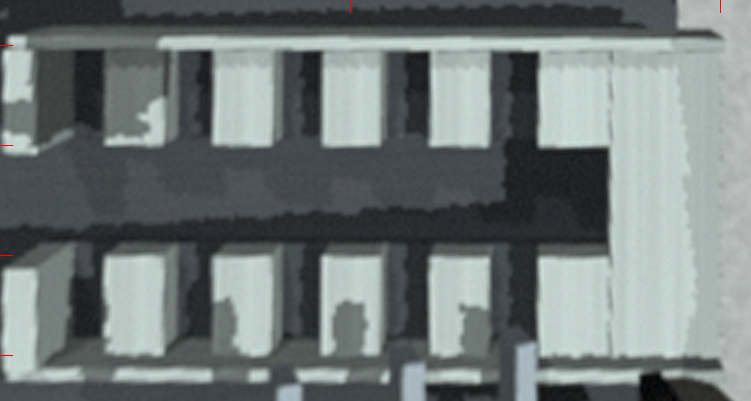

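The rectified view fits the model. The slot edges at rows 147 and 255 give −21 and +22 mm, the high end at col 720 gives y 148 mm, and the groove edges are at cols 538/490, 430/382 and 322/275. The tray frame is therefore good to about 1 mm. I'll plan the scoop grasp and pour, checking IK first.

```bash
cat >> h.py <<'E'
from scipy.spatial.transform import Rotation as Ro
YAW=.157; O=np.array([.5061,.0298,0]); RT=Ro.from_euler('z',YAW).as_matrix()
tray=lambda x,y,z: O+RT@np.array([x,y,z])
GZ=.0508  # TCP above the scoop's origin when gripping the bar
def tcp_scoop(pos,yaw,phi=0):  # TCP pose for a scoop pose
    R=Ro.from_euler('z',yaw).as_matrix()@Ro.from_euler('x',phi).as_matrix()
    return np.array(pos)+R@[0,0,GZ], R@down(np.pi/2)
def pour(phi,h,y=.123):  # phi in rad, lip h above the deck
    lip=np.array([0,y,.061+np.tan(np.radians(10))*y+h])
    so=lip-Ro.from_euler('x',phi).as_matrix()@[0,-.0545,.0108]
    return tcp_scoop(tray(*so),YAW,phi)
E
python3 - <<'E'
from h import *
f=lambda q:None if q is None else np.round(q,2)
S=[.4765,.398,.004]; print('g',f(env.inverse_kinematics(*tcp_scoop(S,.0576))))
for a in (0,15,25,35,45): print(a,f(env.inverse_kinematics(*pour(np.radians(a),.03 if a==0 else .014))),pour(np.radians(a),.014)[0].round(3))
pos,R=tcp_scoop(S,.0576)
env.reach(pos+[0,0,.15],R); env.movel(pos+[0,0,.03],R,rate=.2); env.movel(pos,R,rate=.05)
print(env.read_ee_pos()-pos, env.read_wrist_force().round(1)); 
env.grasp(40); print(env.read_gripper_width(),env.read_grasp_force(),env.read_wrist_force().round(1),env.read_t())
env.movel(pos+[0,0,.05],R,rate=.08); env.pause(.3); print(env.read_wrist_force().round(2),env.read_gripper_width(),env.read_joint_positions().round(2))
for a in (0,15,25,35,45): print(a,f(env.inverse_kinematics(*pour(np.radians(a),.03 if a==0 else .014))))
shot("wrist","w_lift"); shot("scene","s_lift")
E
```

```text
g [-0.18  0.79 -0.81  1.74  0.7   0.92  0.34]
0 [ 0.33  0.57 -1.04  1.93  0.59  0.99  0.75] [0.478 0.205 0.137]
15 [ 0.6   0.65 -1.17  1.97  0.46  0.85  0.98] [0.48  0.193 0.149]
25 [ 0.76  0.74 -1.24  1.98  0.37  0.82  1.14] [0.482 0.183 0.156]
35 [ 0.88  0.86 -1.29  1.97  0.29  0.81  1.29] [0.483 0.173 0.161]
45 [ 0.97  0.99 -1.31  1.96  0.2   0.83  1.44] [0.485 0.161 0.164]
[-5.82944137e-05  2.05429824e-04 -5.82587590e-06] [-0.2  0.3  0.1]
0.01565060841692968 39.99972403049469 [-0.7 -2.9  2.4] 11.0333
[ 0.84 -0.13 -7.16] 0.01540297102876616 [-0.13  0.75 -0.9   1.72  0.68  1.01  0.36]
0 [ 0.34  0.57 -1.04  1.93  0.59  0.99  0.75]
15 [ 0.61  0.67 -1.19  1.97  0.48  0.86  0.96]
25 [ 0.78  0.78 -1.29  1.97  0.43  0.84  1.09]
35 [ 0.91  0.93 -1.36  1.97  0.39  0.84  1.2 ]
45 [ 1.    1.08 -1.4   1.96  0.36  0.86  1.3 ]
```

The scoop is held; 7.2 N matches the scoop plus 5 rods. Now I'll carry it over and tip it gently.

```bash
python3 - <<'E'
from h import *
r=np.radians
p,R=tcp_scoop([.4765,.398,.124],.0576); env.movel(p,R,rate=.15)
p,R=pour(0,.05); env.movel(p,R,rate=.15)
p,R=pour(r(8),.02); env.movel(p,R,rate=.06); env.pause(.2)
print(env.read_t(),env.read_wrist_force().round(2))
for a in (11,13,14,15,16,17,18):
    p,R=pour(r(a),.013); env.movel(p,R,rate=.015); env.pause(.7)
    w=env.read_wrist_force(); print(a,env.read_t(),w.round(2))
    if w[2]>-6.9: break
shot("wrist","w_pour1"); shot("top","t_pour1")
E
```

```text
15.0 [ 0.32  0.48 -6.52]
11 16.2 [-1.26 -0.39 -6.77]
```

```bash
python3 - <<'E'
from h import *
r=np.radians
for a in (12,13,14,15,16,17,18,19,20):
    p,R=pour(r(a),.013); env.movel(p,R,rate=.015); env.pause(.8)
    w=env.read_wrist_force(); print(a,env.read_t(),w.round(2),env.read_moment().round(2))
    if w[2]>-5.9: break
shot("wrist","w_pour2"); shot("top","t_pour2"); shot("scene","s_pour2")
a=cv2.imread("pics/s_pour2.png")[140:270,220:460]; b=cv2.imread("pics/t_pour2.png")[150:260,180:380]
cv2.imwrite("pics/m2.png",np.hstack([cv2.resize(a,(480,260),interpolation=2),cv2.resize(b,(320,260),interpolation=2)]))
E
```

```text
12 17.35 [-0.03 -0.16 -6.95] [-0.57 -0.2   0.01]
13 18.4 [-0.4  -0.65 -7.91] [-0.62 -0.28 -0.01]
14 19.45 [ 1.05 -0.5  -7.87] [-0.67 -0.27 -0.01]
15 20.5 [-0.3  -0.71 -2.96] [-0.38 -0.25 -0.06]
```

View pics/m2.png

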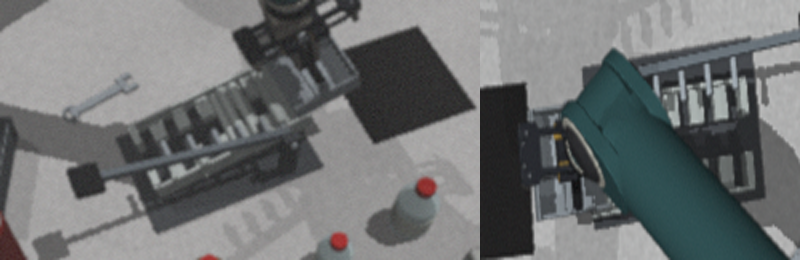

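```bash
python3 - <<'E'
from h import *
env.pause(.5); print(env.read_wrist_force().round(2))
shot("scene","s_pour3");shot("wrist","w_pour3")
a=cv2.imread("pics/s_pour3.png")[160:250,240:400]; b=cv2.imread("pics/w_pour3.png")
cv2.imwrite("pics/m3.png",np.hstack([cv2.resize(a,(460,260),interpolation=2),cv2.resize(b,(340,260),interpolation=3)]))
E
```

```text
[-0.47 -0.46 -3.25]
```

View pics/m3.png

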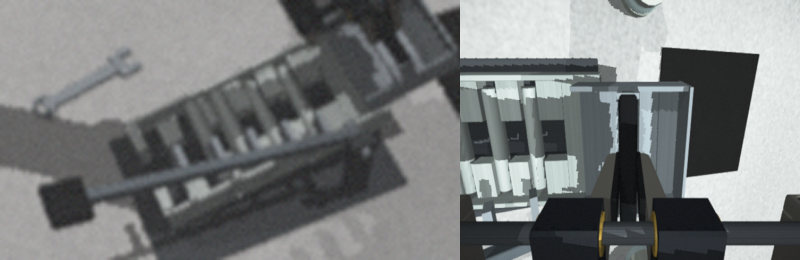

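The scoop is empty (3.3 N). I'll put it back on its mat and check the grooves from above.

```bash
python3 - <<'E'
from h import *
r=np.radians
p,R=pour(r(15),.013); up=RT@[0,.03,.06]; env.movel(p+up,R,rate=.12)
p,R=tcp_scoop([.4765,.398,.12],.0576); env.movel(p,R,rate=.15)
p,R=tcp_scoop([.4765,.398,.0055],.0576); env.movel(p+[0,0,.03],R,rate=.15); env.movel(p,R,rate=.04)
print(env.read_wrist_force().round(2)); env.release(); env.pause(.2); env.movel(p+[0,0,.1],R,rate=.2)
shot("wrist","w_back")
env.movel(p+[0,0,.27],R,rate=.3)
c=tray(-.03,0,.33); env.reach(c,down(np.pi/2+YAW)); env.pause(.2)
q,d,K,Rc,e=shot("wrist","w_rods"); print(env.read_t())
ys=np.linspace(-.14,.16,751); xs=np.linspace(-.08,.08,401)
X,Y=np.meshgrid(xs,ys,indexing='ij'); Z=.061+np.tan(r(10))*Y
G=np.stack([X,Y,Z],-1)@RT.T+O
uv=proj(G.reshape(-1,3),K,Rc,e).reshape(401,751,2).astype(np.float32)
im=cv2.remap(q,uv[...,0],uv[...,1],cv2.INTER_CUBIC); dz=pts(d,K,Rc,e)
b=cv2.resize(cv2.imread("pics/w_back.png"),(320,200),interpolation=3)
im=im[:,:,::-1].copy(); out=np.zeros((600,751,3),np.uint8); out[:401]=im; out[400:,:320]=b
cv2.imwrite("pics/m4.png",out)
zm=cv2.remap((dz[...,2]-0).astype(np.float32),uv[...,0],uv[...,1],0)-Z
for y in (.0656,.0223,-.021,-.0643,-.1077):
    j=int((y+.14)*2500); print(y,[(np.nanmedian(zm[:,j+k][150:250])*1000).round(1) for k in (-40,-20,-10,0,10,20)])
E
```

```text
[ 0.62  0.35 -2.26]
29.3583
0.0656 [np.float64(-62.2), np.float64(-2.7), np.float64(0.4), np.float64(0.9), np.float64(-0.8), np.float64(-8.5)]
0.0223 [np.float64(-54.5), np.float64(-3.0), np.float64(0.6), np.float64(0.8), np.float64(-0.0), np.float64(-4.4)]
-0.021 [np.float64(-46.8), np.float64(-48.6), np.float64(-0.0), np.float64(1.1), np.float64(0.1), np.float64(-3.7)]
-0.0643 [np.float64(-39.3), np.float64(-40.5), np.float64(0.2), np.float64(0.9), np.float64(-0.2), np.float64(-3.6)]
-0.1077 [np.float64(-31.6), np.float64(-33.0), np.float64(0.4), np.float64(1.5), np.float64(-0.1), np.float64(-3.0)]
```

View pics/m4.png

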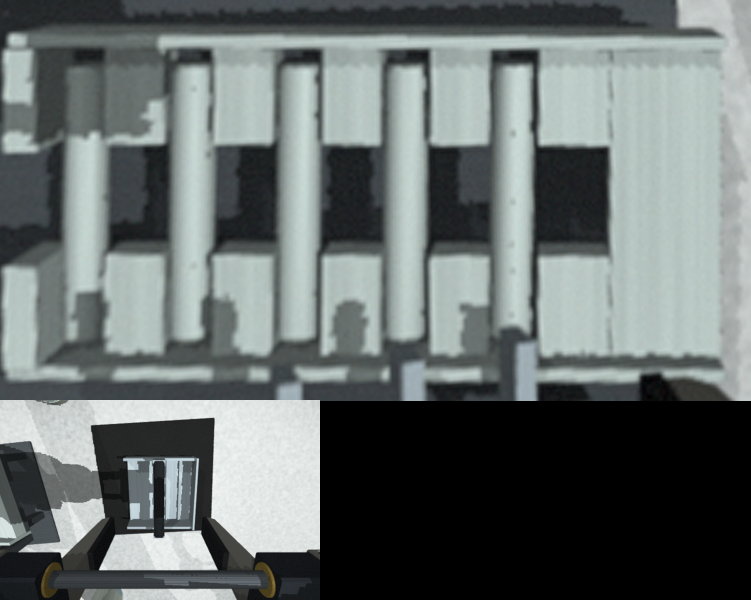

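All five rods are seated flush, each in its own groove, and the scoop stands empty on its mat. Now I'll press the lever, following the pad's arc.

```bash
python3 - <<'E'
from h import *
R=down(YAW)
def pad(b,dz=0): return tray(.085,.09-.335*np.cos(b),.105+.335*np.sin(b)+dz)
env.grasp(10)
env.reach(pad(.2658,.10),R); print(env.read_joint_positions().round(2),env.read_wrist_force().round(1))
env.movel(pad(.2658,.01),R,rate=.15)
f0=env.read_wrist_force()
for b in np.linspace(.2658,-.154,8): env.movel(pad(b),R,rate=.07)
f=env.read_wrist_force()-f0; print(f.round(1),env.read_ee_pos().round(4))
for k in range(1,9):
    if f[2]>16: break
    env.movel(pad(-.154,-.0015*k),R,rate=.03); env.pause(.15); f=env.read_wrist_force()-f0; print(k,f.round(1),env.read_ee_pos()[2].round(4))
env.pause(.5); shot("scene","s_lev")
for b in np.linspace(-.154,.2658,5): env.movel(pad(b,.002),R,rate=.12)
env.movel(pad(.2658,.12),R,rate=.2); env.pause(.2)
p,d,K,Rc,e=shot("top","t_lev"); P=pts(d,K,Rc,e); print("pad",P[163,388],env.read_t())
E
```

```text
[ 0.69  0.5  -0.66  1.47  0.32  1.28  0.16] [-0.5 -0.3  0.7]
[-1.4  0.5 10.4] [ 0.628  -0.1951  0.0555]
1 [-3.1  1.3 16.4] 0.055
pad [ 0.62270916 -0.18713084  0.19653512] 39.8583
```

The force jump from 10 to 16 N over 0.5 mm shows the lever reached its stop, and it has sprung back up (pad at 0.196). Fully open fingers (92 inside, 128 outside) look too wide to straddle one rod between neighbours. I'll check the documented signatures and measure the finger shape before planning the unloading.

The fingers taper: about 10 mm thick at the tips, opening ±46. My plan is to unload from the low end (rod 5 → 1). The uphill finger goes down into the gap just above the rod and the downhill finger into free slot. With the grip closed lightly, I then slide the arm uphill until both fingers meet the rod. First I need to know where the raised teeth hang.

```bash
python3 - <<'E'
from h import *
for tag in ("w_tray2","w_rods","top1"):
    p,d,K,R,e=load(tag); P=pts(d,K,R,e)[d>0]; L=(P-O)@RT*1000
    dk=61+.1763*L[:,1]; h=L[:,2]-dk
    m=(L[:,0]>20)&(L[:,0]<75)&(L[:,1]<90)&(L[:,1]>-140)&(h>18)&(L[:,2]<200); Q=L[m]; hh=h[m]
    print(tag,len(Q))
    for a,b in ((35,85),(-5,35),(-50,-5),(-95,-50),(-140,-95)):
        s=(Q[:,1]>a)&(Q[:,1]<b)
        if s.sum()>8:
            q=Q[s]; print((a,b),s.sum(),"x",np.percentile(q[:,0],[2,10,50]).round(),"y",np.percentile(q[:,1],[5,50,95]).round(),"z",np.percentile(q[:,2],[5,50,95]).round(),"h",np.percentile(hh[s],[2,50]).round())
E
```

```text
w_tray2 1251
(35, 85) 305 x [44. 45. 57.] y [58. 62. 69.] z [ 92. 105. 108.] h [19. 32.]
(-5, 35) 296 x [44. 45. 57.] y [15. 21. 26.] z [102. 116. 118.] h [37. 51.]
(-50, -5) 258 x [44. 44. 56.] y [-27. -21. -17.] z [115. 127. 129.] h [55. 70.]
(-95, -50) 248 x [44. 44. 55.] y [-69. -63. -59.] z [125. 138. 140.] h [74. 88.]
(-140, -95) 114 x [23. 28. 44.] y [-132. -123. -105.] z [ 56.  58. 143.] h [18. 19.]
w_rods 1256
(35, 85) 312 x [44. 45. 58.] y [58. 62. 69.] z [ 92. 105. 108.] h [19. 32.]
(-5, 35) 293 x [44. 45. 57.] y [15. 21. 26.] z [103. 116. 118.] h [38. 51.]
(-50, -5) 262 x [44. 44. 56.] y [-27. -21. -17.] z [113. 127. 129.] h [55. 69.]
(-95, -50) 248 x [44. 44. 56.] y [-69. -63. -59.] z [125. 138. 140.] h [73. 88.]
(-140, -95) 112 x [22. 28. 44.] y [-132. -123. -105.] z [ 56.  58. 145.] h [18. 19.]
top1 308
(35, 85) 60 x [43. 46. 59.] y [57. 63. 68.] z [ 92. 104. 109.] h [20. 31.]
(-5, 35) 57 x [43. 45. 59.] y [14. 19. 25.] z [ 99. 115. 119.] h [34. 50.]
(-50, -5) 56 x [42. 44. 58.] y [-28. -23. -18.] z [113. 125. 131.] h [57. 68.]
(-95, -50) 53 x [43. 45. 57.] y [-70. -65. -60.] z [125. 137. 142.] h [73. 87.]
(-140, -95) 75 x [26. 34. 53.] y [-132. -110. -103.] z [ 56. 144. 150.] h [ 18. 103.]
```

The teeth end at x ≥ 44 mm. They hang above each groove at heights over the deck of 19, 37, 55, 73 and 92 mm. So I lift each rod just clear of the guides, slide it −x from under its tooth, then raise it. Rods 1 and 2 have to come out tilted. Starting with rod 5.

```bash
cat >> h.py <<'E'
XO=-.009
def rod(k): # seated rod centre in tray coordinates
    y=.0667-.0433*(k-1); return np.array([0,y,.0637-.1763*.0433*(k-1)])
def tool(c,a=0,s=XO,dz=.015): # TCP for a rod centre c (tray), -x end raised by a, gripped at s along the rod
    R=Ro.from_euler('y',a).as_matrix(); return tray(*(np.array(c)+R@[s,0,-dz])), RT@R@down(np.pi/2)
def find_bin():
    K,R,e=cam("top"); p,d=viewer.read_camera("top"); P=pts(d,K,R,e)
    m=((d>0)&(P[...,2]>.045)&(P[...,2]<.07)&(P[...,0]>.30)&(P[...,0]<.61)&(P[...,1]<-.24)&(P[...,1]>-.56)).astype(np.uint8)
    n,l,st,_=cv2.connectedComponentsWithStats(m,connectivity=8); i=1+np.argmax(st[1:,4])
    (cx,cy),(w,h),a=cv2.minAreaRect((P[l==i][:,:2]*1000).astype(np.float32))
    if w<h: w,h,a=h,w,a-90
    a=(a+90)%180-90
    return np.array([cx,cy])/1000,np.radians(a),(w,h)
def pick(k,off=-.0307):
    c=rod(k); p0,R=tool(c+[0,off,.0]); up=np.array([0,0,.10])
    env.release(); env.reach(p0+[0,0,.2],R); env.movel(p0+[0,0,.045],R,rate=.25); env.movel(p0,R,rate=.08)
    print("down",env.read_wrist_force().round(1)); env.grasp(6); w=env.read_gripper_width()
    for t in np.linspace(off,0,5)[1:]: env.movel(tool(c+[0,t,0])[0],R,rate=.05)
    y=0
    while env.read_gripper_width()>.0195 and y<.008: y+=.0015; env.movel(tool(c+[0,y,0])[0],R,rate=.05)
    env.grasp(30); print("w",w,env.read_gripper_width(),"y",y,env.read_wrist_force().round(1),env.read_t())
def extract(k):
    c=rod(k); a,l=((np.radians(11),.0223),(np.radians(8),.0285),(0,.036),(0,.036),(0,.036))[k-1]
    if a:
        c=c+[0,0,.002]; env.movel(*tool(c),rate=.05); c=c+[-.006,0,0]; env.movel(*tool(c),rate=.05)
        c[2]=rod(k)[2]+l; env.movel(*tool(c,a),rate=.05)
        c=c+.06*np.array([-np.cos(a),0,np.sin(a)]); env.movel(*tool(c,a),rate=.12)
    else:
        c=c+[0,0,l]; env.movel(*tool(c),rate=.1); c=c+[-.045,0,0]; env.movel(*tool(c),rate=.15)
    c[2]=max(c[2]+.04,.16); env.movel(*tool(c),rate=.2)
    print("lifted",env.read_gripper_width(),env.read_wrist_force().round(1))
def drop(z=.045):
    b,a,s=find_bin(); print("bin",b,np.degrees(a),np.round(s)); R=down(np.pi/2+a); u=np.array([np.cos(a),np.sin(a)])
    assert 160<s[0]<180 and 130<s[1]<150
    b=b+XO*u
    env.movel([*b,.17],R,rate=.25); env.movel([*b,z],R,rate=.15); env.release(); env.movel([*b,.17],R,rate=.25); print(env.read_t())
E
python3 - <<'E'
from h import *
f=lambda q:None if q is None else np.round(q,2)
for k in range(1,6): print(k,f(env.inverse_kinematics(*tool(rod(k)+[0,-.0307,0]))),tool(rod(k))[0].round(3))
b,a,s=find_bin(); print(b,a,s,f(env.inverse_kinematics([*b,.05],down(np.pi/2+a))))
q=env.read_ee_pos(); env.movel([.5,-.1,.32],down(np.pi/2+YAW),rate=.3)
pick(5); shot("wrist","w_g5")
E
```

```text
1 [ 0.48  0.65 -0.86  2.05  0.72  0.77  0.91] [0.487 0.094 0.049]
2 [ 0.56  0.67 -0.84  2.04  0.73  0.76  0.99] [0.494 0.052 0.041]
3 [ 0.63  0.69 -0.83  2.03  0.75  0.76  1.06] [0.5   0.009 0.033]
4 [ 0.7   0.71 -0.81  2.01  0.76  0.76  1.14] [ 0.507 -0.034  0.026]
5 [ 0.76  0.74 -0.8   1.98  0.77  0.76  1.22] [ 0.514 -0.077  0.018]
[ 0.46009003 -0.45856705] 0.059853962933042425 (152.8582000732422, 47.01505661010742) [ 1.26  0.82 -0.78  1.67  0.69  0.94  1.85]
down [ 0.6 -0.3  0.4]
w 0.06337973860809477 0.01697838280199125 y 0 [-1.1  1.5  6. ] 47.3167
```

Rod 5 is gripped at 17 mm. I'll extract it and re-check the bin finder with the arm out of the way.

```bash
python3 - <<'E'
from h import *
extract(5); print(find_bin())
p,d,K,R,e=shot("top","t_e5"); P=pts(d,K,R,e)
m=(P[...,2]>.045)&(P[...,2]<.07)&(P[...,0]>.3)&(P[...,0]<.61)&(P[...,1]<-.24)&(P[...,1]>-.56)
q=p.copy(); q[m]=(255,0,0)
w=cv2.resize(cv2.imread("pics/w_g5.png"),(400,250)); 
cv2.imwrite("pics/m5.png",np.hstack([cv2.resize(q[170:300,340:540][:,:,::-1],(385,250),interpolation=0),w]))
E
```

```text
lifted 0.016851838029867675 [-1.4  0.4 -0.8]
(array([ 0.45868317, -0.39046509]), np.float64(-0.26348903035275023), (170.42913818359375, 143.1351318359375))
```

View pics/m5.png

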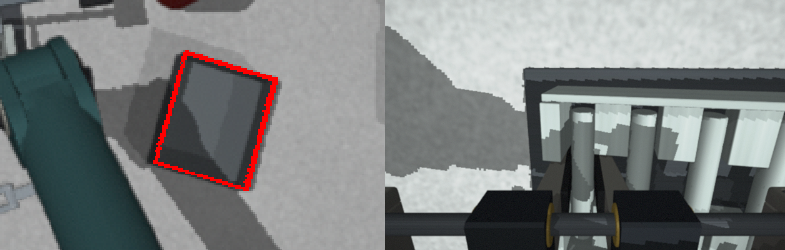

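The bin rim (red) is fully found at 170 × 143 mm, and the rod sat between the fingers. I'll drop it, then do rod 4.

```bash
python3 - <<'E'
from h import *
drop(); shot("wrist","w_bin5")
pick(4); assert .015<env.read_gripper_width()<.0195
extract(4); assert .015<env.read_gripper_width()<.0195
drop(); shot("wrist","w_bin4")
cv2.imwrite("pics/m6.png",np.hstack([cv2.resize(cv2.imread(f"pics/w_bin{k}.png"),(400,250)) for k in (5,4)]))
E
```

```text
bin [ 0.45876715 -0.39017337] -15.644783020019531 [171. 143.]
53.2583
down [-0.3  0.   0.4]
w 0.06420814909023648 0.017227689379188546 y 0 [-1.8  2.2  5.8] 58.3417
lifted 0.01717946570323732 [ 0.1  0.  -1.5]
bin [ 0.45906451 -0.39084464] -15.003799438476562 [172. 143.]
64.2583
```

View pics/m6.png

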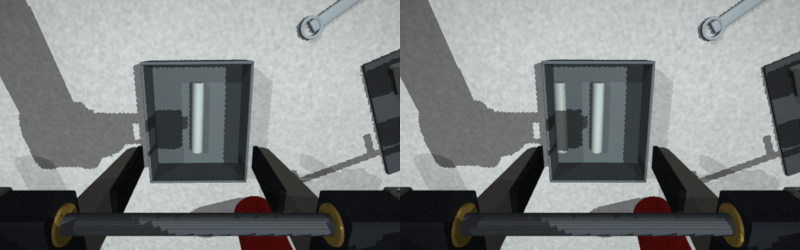

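Both rods lie flat in the bin. Rods 3 and 2 next.

```bash
python3 - <<'E'
from h import *
for k in (3,2):
    pick(k); assert .015<env.read_gripper_width()<.0195
    extract(k); assert .015<env.read_gripper_width()<.0195
    drop(); 
p,d,K,R,e=shot("top","t_l2"); P=pts(d,K,R,e); print("pad",P[163,388])
E
```

```text
down [-0.1 -0.2  0.2]
w 0.06443641617170853 0.01727333354086968 y 0 [-1.1  1.8  4.6] 69.475
lifted 0.01696152225772067 [-0.8  0.4 -0.4]
bin [ 0.45892068 -0.39055432] -14.89349365234375 [172. 143.]
75.525
down [-0.1 -0.3  0.7]
w 0.063915555562529 0.016799261376091678 y 0 [-2.   1.1  5.3] 80.825
lifted 0.017427310031124917 [ 0.  -0.5 -0.8]
bin [ 0.45899402 -0.39001056] -15.070610046386719 [171. 143.]
87.8917
pad [ 0.62313595 -0.1875326   0.19410632]
```

```bash
python3 - <<'E'
from h import *
pick(1); assert .015<env.read_gripper_width()<.0195
extract(1); assert .015<env.read_gripper_width()<.0195
drop(); env.pause(.3); shot("wrist","w_bin1")
env.movel([.40,-.25,.40],rate=.3)
p,d,K,R,e=shot("top","t_end"); P=pts(d,K,R,e); print("pad",P[163,388],find_bin(),env.read_t())
m=(d>0)&(P[...,2]>.066)&(P[...,2]<.09)&(abs(P[...,0]-.47)<.1)&(abs(P[...,1]-.4)<.1)
print("scoop bar",cv2.minAreaRect((P[m][:,:2]*1000).astype(np.float32)),np.median(P[m][:,2]))
m0=load("top1")[0]
q=cv2.resize(p[90:300,120:500][:,:,::-1],(570,315),interpolation=2); w=cv2.resize(cv2.imread("pics/w_bin1.png"),(456,285),interpolation=3)
out=np.zeros((600,570,3),np.uint8); out[:315]=q; out[315:,:456]=w; cv2.imwrite("pics/m7.png",out)
E
```

```text
down [-0.4  0.   0.2]
w 0.06414324846877367 0.017199768446830514 y 0 [-1.8  0.   4.7] 93.3833
lifted 0.017407175860842602 [ 0.5  0.4 -0.6]
bin [ 0.45886676 -0.39065591] -15.285453796386717 [171. 143.]
100.4917
pad [ 0.62233843 -0.18678186  0.19864489] (array([ 0.4897912 , -0.39905963]), np.float64(1.3070517661355532), (142.52099609375, 105.81437683105469)) 102.0
scoop bar ((496.5450439453125, 383.10345458984375), (121.81071472167969, 19.405906677246094), 1.886488437652588) 0.0769170419328098
```

View pics/m7.png

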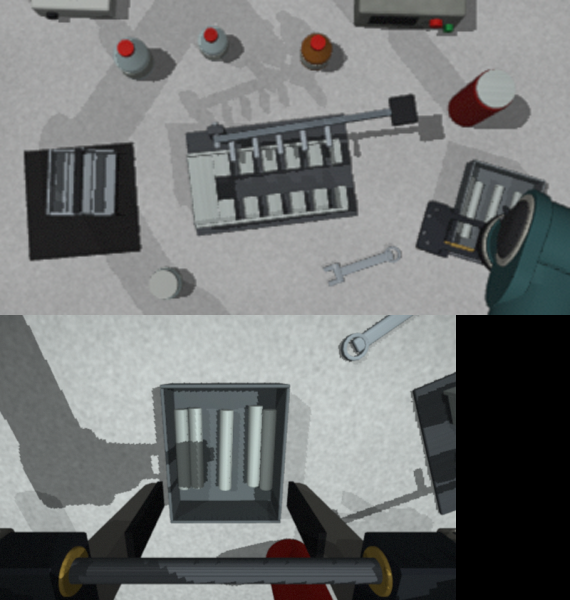

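All five rods are in the bin, the grooves are empty, the lever is up and the bystanders are in place. The scoop was knocked: its bar is now near (0.497, 0.383), was (0.477, 0.398), and it stands near the mat's far edge. I'll measure it again and set it back in the middle of the mat.

```bash
cat >> h.py <<'E'
def bar(tag):
    p,d,K,R,e=shot("wrist",tag); P=pts(d,K,R,e); 
    m=(d>0)&(P[...,2]>.066)&(P[...,2]<.09)&(abs(P[...,0]-.48)<.11)&(abs(P[...,1]-.39)<.11)
    (cx,cy),(w,h),a=cv2.minAreaRect((P[m][:,:2]*1000).astype(np.float32)); a=a if w>h else a-90; a=(a+90)%180-90
    g=(d>0)&(P[...,2]<.012)&(p.max(2)<70)&(abs(P[...,0]-.46)<.14)&(abs(P[...,1]-.39)<.14)
    print("mat",cv2.minAreaRect((P[g][:,:2]*1000).astype(np.float32)))
    print("bar",cx,cy,w,h,a,np.median(P[m][:,2])); return cx/1000,cy/1000,np.radians(a)
E
python3 - <<'E'
from h import *
env.reach([.43,.2,.40],down(np.pi/2)); env.reach([.44,.385,.30],down(np.pi/2)); env.pause(.2)
x,y,a=bar("w_sc2")
E
```

```text
mat ((463.40875244140625, 392.18499755859375), (207.88243103027344, 209.54844665527344), 6.656222820281982)
bar 497.56402587890625 384.75421142578125 122.20291900634766 17.331846237182617 1.2581361532211304 0.07805847165744123
```

```bash
python3 - <<'E'
from h import *
p,R=tcp_scoop([.4966,.3848,.004],np.radians(1.26))
env.reach(p+[0,0,.12],R); env.movel(p+[0,0,.03],R,rate=.2); env.movel(p,R,rate=.05); print(env.read_wrist_force().round(1))
env.grasp(40); print(env.read_gripper_width()); env.movel(p+[0,0,.02],R,rate=.08)
p,R=tcp_scoop([.4634,.392,.0055],np.radians(5)); env.movel(p+[0,0,.02],R,rate=.08); env.movel(p,R,rate=.03)
print(env.read_wrist_force().round(1)); env.release(); env.pause(.3); env.movel(p+[0,0,.1],R,rate=.15)
env.reach([.41,.385,.30],down(np.pi/2)); env.pause(.2); bar("w_sc3")
env.reach([.40,.1,.40],down(np.pi/2)); env.pause(.2)
b,a,s=find_bin(); print(b,np.degrees(a),s,env.read_t())
q,d,K,Rc,e=shot("top","t_fin")
cv2.imwrite("pics/m8.png",np.hstack([cv2.resize(q[90:300,120:500][:,:,::-1],(450,249),interpolation=2),cv2.resize(cv2.imread("pics/w_sc3.png")[0:300,120:520],(332,249),interpolation=3)]))
E
```

```text
[-0.1 -0.4  0. ]
0.015574143735953316
[ 0.3 -0.2 -3. ]
mat ((463.666748046875, 391.8446350097656), (208.13697814941406, 209.40200805664062), 6.52736759185791)
bar 464.4849548339844 393.4136962890625 122.5019760131836 17.469539642333984 5.066356182098389 0.0780811025553173
[ 0.4587146  -0.39070245] -14.934768676757812 (170.98281860351562, 143.24557495117188) 114.3583
```

View pics/m8.png

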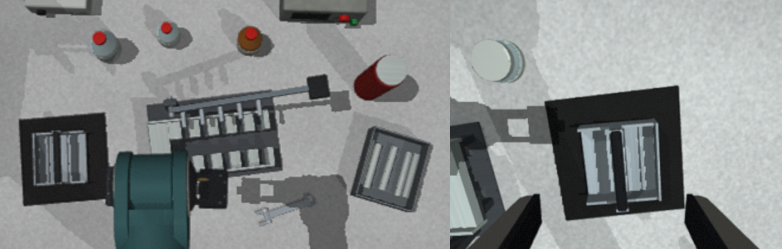

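The scoop stands upright in the middle of its mat, the rods are in the bin, and the tray is empty with the lever up. Handing in.

```bash
python3 -c "
from station import env, viewer, workorder
print(workorder.finish_job(), env.read_t())"
```

```text
the job is handed in; nothing more can be done
the job is handed in; nothing more can be done
```

The job is done and handed in at about 114 s: all five rods were poured into their own grooves, marked with the lever at its stop, and unloaded into the bin. The empty scoop got knocked aside along the way, so I set it back upright in the middle of its mat, and the bottles and other things look undisturbed in the last pictures.

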